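# Close the keyed lid of the rub canister

## Task

The lid of the blue rub canister stands proud because its notch is not over the brass pin. Push the black fin round with a fingertip until the notch stands over the pin, then press the lid down until it is fully seated, and take the hand away. Do not lift the lid, and leave the tongs, brush, bowl and condiment box where they are.

Things in the scene. Friction and masses are not known exactly. Their poses are not given: they have to be found in the camera images.
- canister: Blue round canister, 96 mm across, 50 mm tall (foot flange 124 mm across), screwed to the shelf: it cannot move, but stands at another place and any yaw each time. Origin: centre of its underside on the shelf, z up; its +x axis points along the brass pin. On top lies a flat steel lid 110 mm across and 10 mm thick, held on the canister's axis by a snug rubber plug; it can turn and slide down.
- pin (a point): Point on the brass key pin, 50 mm from the canister's axis, 53.5 mm above the shelf (the pin's centre height). The pin is an 8 mm round bar lying level and radially, 44 to 74 mm from the axis, so 19 mm of it shows beyond the lid's edge, on a brass bracket. Its top is 57.5 mm above the shelf, just under the unseated lid.
- notch (a point): Centre of the notch in the lid's rim, 50 mm from the axis, at the height of the lid's top. The notch is 13 mm wide, open at the rim and runs 15 mm inwards, right through the lid. The lid can go down only when the notch is over the pin (within about 2.5 mm sideways); otherwise the pin blocks it.
- fin (a point): Middle of the fin's foot, at the height of the lid's flat top. The fin is an upright black plastic rib fixed on the lid, 10 mm thick, 16 mm tall, standing radially 20 to 52 mm from the lid's centre, exactly opposite the notch. Pushed on either flat side with about 2 N it turns the lid, which stays where it is left (friction 0.06 N m).
- lid_top (a point): Centre of the lid's flat top face: bare metal apart from the fin. Pressing anywhere on the flat works, for the plug guides the lid. Unseated, the top is 68 mm above the shelf (underside 58 mm); seated, 60.5 mm. The lid turns without end either way.
- lid_turn (a joint): Turn of the lid in rad, counter-clockwise seen from above; 0 or any whole turn (6.283) means that the notch is exactly over the pin. At the start it lies between 0.7 and 5.55, so the short way may be either.
- lid_drop (a joint): How far the lid has been pushed down, in m: 0 unseated, 0.0075 fully seated (hard stop), negative if pulled up. The rubber plug resists with about 5 N all the way and the lid stays at the height where it is left.
- tongs: Steel tongs lying on the shelf, 263 mm long, up to 38 mm wide, 26 mm tall, loose. Origin: mid-length, on the shelf. To be left alone.
- brush: Basting brush with red silicone head and steel handle, 235 mm long, 34 mm wide, 16 mm tall, lying loose. Origin: near mid-length, on the shelf. To be left alone.
- bowl: White ceramic rub bowl, 110 mm across, 45 mm tall, loose. Origin: centre of its underside. To be left alone.
- condiment_box: Stainless condiment box with a closed hinged lid, 160 (x) by 150 mm (y), about 76 mm tall, plus a black knob on the lid 43 mm tall; it is fixed to the shelf. Origin: centre of its underside. To be left alone.
There are look-alikes about, which are no part of the job. What is shaped like the canister but purple or turquoise is not meant.

How it is judged:
On the way, in this order (a step that is already met when the one before it is completed fails the run):
1. the notch stands over the pin (within 3 mm) with the lid still up (horizontal distance between notch and pin below 0.003 m and value of joint lid_drop below 0.003 m), for 0.1 s.
2. the lid is pressed down over the pin (value of joint lid_drop above 0.006 m and horizontal distance between notch and pin below 0.003 m), for 0.2 s.
At the end, for the whole second after the job is handed in: The lid is down at least 6 of its 7.5 mm with the notch within 3 mm of the pin, and tongs, brush and bowl are within 20 mm of where they started (all of step 2 and distance of each of tongs, brush, bowl from where it was at the start of the episode below 0.02 m); the robot touches nothing.
It fails at once if the lid is pulled up more than 3 mm (value of joint lid_drop below -0.003 m).
It fails at once if the tongs, brush or bowl is shifted or lifted more than 20 mm (distance of any of tongs, brush, bowl from where it was at the start of the episode above 0.02 m).
It fails at once if the condiment box is struck (contact force between any of the arm, the fingers and condiment_box above 3 N).
It also fails if it takes over 61 s, if anything falls off the work surface, if the arm or the gripper's body presses on something with over 40 N, if the wrist force passes 120 N, or if a joint passes its speed limit or range.

## Robot

A 6-joint arm with a two-finger parallel gripper is mounted at the origin on the work surface. World frame = base frame: x ahead of the robot, y to its left, z up, the work surface at z = 0. Lengths are in m, angles in rad, forces in N, time in s.
With the tool pointing down it reaches from about 0.4 to 0.825 m from the base axis. Payload 7 kg.
Tool frame: the origin (TCP) lies midway between the tips of the shut fingers; the grasp point (between the pads) lies 19 mm behind it; z points along the fingers, y is the line along which they close (so a half turn about z gives the same grasp; the last joint's range is limited). The gripper opens to 88 mm and grips with 3 to 60 N. Pads are 19 mm wide; open, the fingers measure 130 mm over their backs; the gripper's body (78 mm by 193 mm) begins 47 mm behind the grasp point.
Start: joints at [-0.837, 0.359, 0.012, 0, -1.224, -0.288], TCP at [0.291, -0.609, 0.202] pointing down, gripper open.
Joint ranges: [-3.07, 3.07], [-1.43, 2.12], [-1.02, 1.25], [-3.03, 1.67], [-3.05, -0], [-3.03, 3.03]. Speed limits (rad/s): [2.39, 2.39, 3.01, 3.14, 3.14, 3.14].

## Interface

Orientations are given as [roll, pitch, yaw] about the fixed x, y, z axes, in that order (R = Rz(yaw) Ry(pitch) Rx(roll)).
In Python, from station import get_state, grab_frame, calibration, job_done, boxes_of, regions_of, spot_point gives the robot as it stands. The module is installed in compiled form; this text tells all that it offers.
- The arm moves only by the tool arm_command, never from a script. Its argument "commands" is a list of rows, each an object of numbers: "tx", "ty", "tz": the shift along the tool's x, y, z each as a share of 25 cm, from -1 to 1; "twist": the turn about the tool's z as a share of 180 degrees, from -1 to 1. A call has exactly 8 rows; each row is the pose to reach, as a shift and turn from the pose commanded when the call began, along the tool's axes at that moment, turning the shorter way round; what a row does not reach only later rows make up. A row lasts 1/12 s, in which the tool goes at most 41.7 mm and 7.16 degrees, less where a joint would pass 70% of its speed; a pose out of reach is approached as far as the arm can. A call with a number of a shift or a turn outside -1 to 1 is refused whole. A call with a gripper value outside its range is refused whole. "claw" is the opening, from 0 (shut) to 1 (fully open), set as the call begins (left out, the last holds). The fingers move at their own pace and stop on an object; "grip_force" is the grip in N (left out, the last holds). Time passes only in rows, so rows that repeat a pose let the fingers close, or fill a call up. It gives the time, the measured TCP pose, the force, the opening and the grip force at its end, in the units of the state.
- get_state(): the state, without advancing time (a new reading comes with each control period).
- grab_frame(name): name is "scene" or "top"; returns the picture (480x640x3 uint8, red, green, blue); there is no depth.
- calibration(name): a dict with "camera_matrix" (3x3 intrinsics, pixels), "k1" (the pictures are not rectified: a ray, as slopes to the right and down, at radius r is drawn at 1 + k1 r^2 times it, then the intrinsics apply), "extrinsics" (4x4, takes a point from camera to world coordinates). Camera axes: x right, y down, z forward; pixel columns grow to the right and rows downward; lengths in m; the calibration is good to about 2 mm. A picture is of the moment at which its call begins. calibration takes no time and is no camera call.
- job_done(): hands the job in; it is judged then, once.
Trained networks look in the newest picture that a camera, given by its name, has taken for a name from the list of things; names that differ only in an ending like _2 or _b are one class to them, and where a whole thing is asked for, a point or a joint stands for the part that bears it (a point fixed in the world has none). Each returns a list of dicts, best first, with "score" (0 to 1); they miss things now and then, are a little off and sometimes report something else, mostly with a low value. They report only what shows in the picture. A call takes as long as a camera call. They do not tell look-alikes from the thing itself.
- boxes_of(query, camera): "rect" ([left, top, right, bottom] in pixels, round what is visible of it).
- regions_of(query, camera): "region" (480x640 bool, what is visible of it) and "rect" ([left, top, right, bottom] in pixels, round what is visible of it).
- spot_point(query, camera): "uv" ([column, row] in pixels: a listed point, or the origin of a listed thing).
The state is a dict: "t": time; "q": joint angles; "qd": joint speeds; "joint_efforts": joint torques, N m; "eef_pos": TCP position; "ee_rot": TCP orientation; "force": force on the tool from outside, world axes, zero at the start; "moment": the same for the moment, N m; "width": finger opening in m; "gripper_force": force on a finger pad.
Only numpy, scipy, OpenCV 4.12 (cv2) and the standard library are available. Lean on these libraries where they do the work, as an engineer would, in place of code of your own. Each camera call takes 0.05 s, during which the arm holds its last target. There are 200 camera calls.

## Working session

There is one attempt and no reset: what is moved stays moved. The work goes in short steps, Python scripts to look and compute and a tool call to move; the robot and the scene stay as the last step left them, time stands still between calls to the robot, and variables do not carry over. Pictures are saved under pics/ and viewed, at most 10 in all, crops included, and the job is handed in when it is done.

Besides the shell and the picture viewer there is one more tool, called after "Emit:" in YAML: its name, and indented under it one key for each argument. arm_command: Moves the arm, as the interface text tells. Shift numbers are shares of 25 cm and turn numbers shares of 180 degrees, none past 1 either way. Its arguments: {"type":"object","properties":{"commands":{"type":"array"},"claw":{"type":"number"},"grip_force":{"type":"number"}},"required":["commands"]}

```bash
mkdir -p pics; cat > h.py <<'E'
import numpy as np, cv2
from station import *
def ray(cam,uv):
    c=calibration(cam);K=np.array(c["camera_matrix"]);E=np.array(c["extrinsics"]);k=c["k1"]
    d=np.array([(uv[0]-K[0,2])/K[0,0],(uv[1]-K[1,2])/K[1,1]]);s=d.copy()
    for _ in range(20): s=d/(1+k*(s@s))
    return E[:3,3],E[:3,:3]@np.array([s[0],s[1],1])
def at(cam,uv,z):
    o,r=ray(cam,uv);return (o+r*(z-o[2])/r[2])
def px(cam,p):
    c=calibration(cam);K=np.array(c["camera_matrix"]);E=np.array(c["extrinsics"])
    q=E[:3,:3].T@(np.array(p)-E[:3,3]);s=q[:2]/q[2];s=s*(1+c["k1"]*(s@s))
    return np.array([K[0,0]*s[0]+K[0,2],K[1,1]*s[1]+K[1,2]])
def save(cam,name):
    f=grab_frame(cam);cv2.imwrite(f"pics/{name}.png",f[:,:,::-1]);return f
E
python3 - <<'E'
from h import *
a=grab_frame("scene");b=grab_frame("top")
cv2.imwrite("pics/a.png",a[:,:,::-1]);cv2.imwrite("pics/b.png",b[:,:,::-1])
for cam in("top","scene"):
  print(cam,np.round(calibration(cam)["extrinsics"],2).tolist())
  for q,z in(("canister",0),("lid_top",.068),("fin",.068),("notch",.068),("pin",.0535)):
    for r in spot_point(q,cam)[:4]: print(q,round(r["score"],2),np.round(r["uv"]),np.round(at(cam,r["uv"],z),4))
s=get_state();print(s["eef_pos"],s["ee_rot"],s["width"],s["t"])
E
```

```text
top [[-0.01, -1.0, 0.07, 0.46], [-1.0, 0.01, -0.0, 0.09], [0.0, -0.07, -1.0, 1.16], [0.0, 0.0, 0.0, 1.0]]
canister 0.82 [296. 320.] [0.3266 0.1483 0.    ]
canister 0.77 [351. 254.] [0.4944 0.0066 0.    ]
canister 0.61 [412. 307.] [ 0.3566 -0.146   0.    ]
lid_top 0.85 [353. 255.] [0.4886 0.007  0.068 ]
lid_top 0.81 [419. 310.] [ 0.3542 -0.1483  0.068 ]
lid_top 0.67 [303. 328.] [0.3164 0.1293 0.068 ]
lid_top 0.25 [162. 256.] [0.4905 0.4696 0.068 ]
fin 0.97 [432. 313.] [ 0.347  -0.1799  0.068 ]
fin 0.59 [351. 252.] [0.4969 0.0122 0.068 ]
fin 0.57 [344. 251.] [0.498  0.0285 0.068 ]
notch 0.91 [373. 269.] [ 0.4547 -0.0394  0.068 ]
notch 0.88 [279. 328.] [0.3172 0.1856 0.068 ]
notch 0.58 [396. 306.] [ 0.3646 -0.0935  0.068 ]
pin 0.87 [337. 258.] [0.4834 0.0447 0.0535]
pin 0.83 [394. 311.] [ 0.3523 -0.0924  0.0535]
pin 0.63 [279. 325.] [0.323  0.1886 0.0535]
scene [[-0.87, 0.39, -0.3, 0.97], [0.5, 0.7, -0.51, 0.83], [0.01, -0.59, -0.81, 1.23], [0.0, 0.0, 0.0, 1.0]]
canister 0.83 [306. 224.] [0.4845 0.0072 0.    ]
canister 0.71 [388. 234.] [0.3174 0.1369 0.    ]
lid_top 0.91 [303. 204.] [ 0.4849 -0.0075  0.068 ]
lid_top 0.82 [391. 218.] [0.3188 0.1371 0.068 ]
lid_top 0.59 [323. 154.] [ 0.3529 -0.1324  0.068 ]
fin 0.93 [306. 217.] [0.4979 0.033  0.068 ]
fin 0.63 [382. 209.] [0.3233 0.1034 0.068 ]
fin 0.57 [312. 142.] [ 0.3578 -0.1832  0.068 ]
fin 0.55 [301. 207.] [0.4941 0.0007 0.068 ]
notch 0.93 [306. 188.] [ 0.4537 -0.0499  0.068 ]
notch 0.79 [327. 165.] [ 0.3651 -0.0917  0.068 ]
notch 0.66 [407. 234.] [0.3134 0.1974 0.068 ]
pin 0.89 [312. 222.] [0.4896 0.0435 0.0535]
pin 0.65 [403. 236.] [0.3164 0.1888 0.0535]
pin 0.62 [330. 169.] [ 0.3569 -0.088   0.0535]
[ 0.29099465 -0.60901404  0.20158273] [-3.14158686e+00 -1.44966728e-06 -2.69577497e+00] 0.08753093950127333 0.6
```

View pics/a.png

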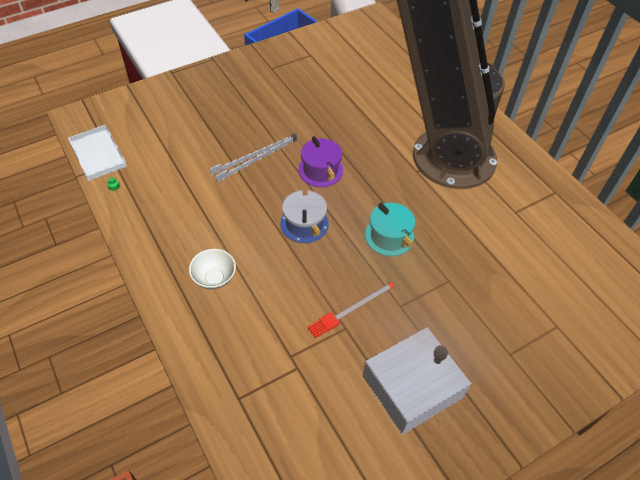

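View pics/b.png

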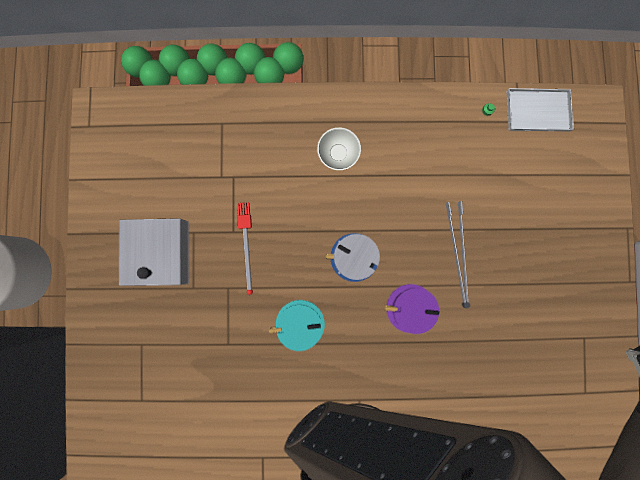

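Three candidates in the top picture: turquoise (300,325), purple (413,310), and the one with a blue foot and steel lid at (356,257). Only the last fits the blue rub canister. I'll confirm it in a crop and measure it.

```bash
python3 - <<'E'
from h import *
b=grab_frame("top");a=grab_frame("scene")
c1=cv2.resize(b[217:297,316:396],(400,400),interpolation=cv2.INTER_CUBIC)
c2=cv2.resize(a[175:255,265:345],(400,400),interpolation=cv2.INTER_CUBIC)
cv2.imwrite("pics/c.png",np.hstack([c1,c2])[:,:,::-1])
# bright grey lid ellipse
for cam,f,ctr in(("top",b,(356,257)),("scene",a,(305,208))):
  h=cv2.cvtColor(f,cv2.COLOR_RGB2HSV);m=((h[...,1]<60)&(h[...,2]>110)).astype(np.uint8)
  k=np.zeros_like(m);cv2.circle(k,ctr,40,1,-1);m*=k
  n,l,st,_=cv2.connectedComponentsWithStats(m);i=1+st[1:,4].argmax()
  p=cv2.convexHull(np.argwhere(l==i)[:,::-1].astype(np.float32)); e=cv2.fitEllipse(p)
  print(cam,e,at(cam,e[0],.068))
  dk=((h[...,2]<70)&(k>0)).astype(np.uint8);n,l,st,ce=cv2.connectedComponentsWithStats(dk)
  for i in range(1,n):
    if st[i,4]>8: print("dark",st[i],ce[i],at(cam,ce[i],.084),at(cam,ce[i],.068))
E
```

```text
top ((356.2843322753906, 256.4080505371094), (45.680667877197266, 46.55406951904297), 47.35409164428711) [ 4.85419941e-01 -3.75560281e-04  6.80000000e-02]
dark [338 245  12   8  48] [343.625 248.625] [0.50381343 0.03075356 0.084     ] [0.50448177 0.02980241 0.068     ]
dark [370 263   4   5  12] [371.66666667 265.16666667] [ 0.46388259 -0.03511091  0.084     ] [ 0.46395487 -0.03704522  0.068     ]
scene ((304.1337585449219, 208.29025268554688), (36.973609924316406, 45.91966247558594), 89.72280883789062) [0.48971042 0.0067252  0.068     ]
dark [303 211   3  12  34] [303.97058824 216.17647059] [0.5087842  0.03934954 0.084     ] [0.50236718 0.02826472 0.068     ]
dark [286 220   3   7  12] [287.         222.83333333] [0.55434508 0.03731399 0.084     ] [0.54856352 0.02620078 0.068     ]
```

View pics/c.png

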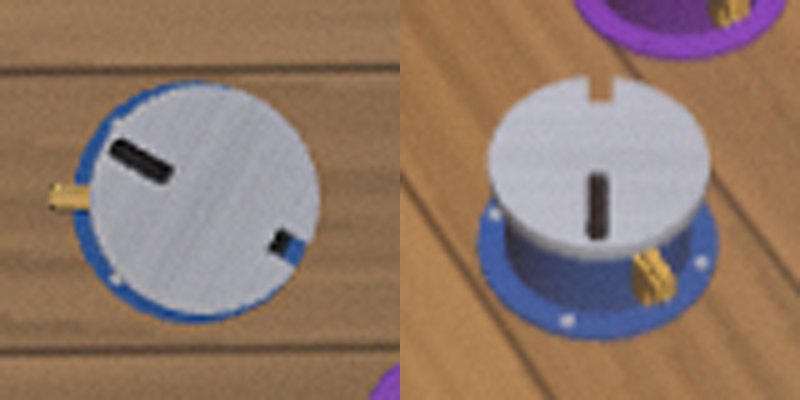

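Confirmed: the crop shows the steel lid on the blue canister. The pin points left at about (330,256), the fin is at (344,249) and the notch at (373,265). The lid has to turn about 147° clockwise, so I'll start the approach.

Emit:
arm_command:
  commands:
    - {"tx":-0.9,"ty":0.95,"tz":0,"twist":-0.3}
    - {"tx":-0.9,"ty":0.95,"tz":0,"twist":-0.3}
    - {"tx":-0.9,"ty":0.95,"tz":0,"twist":-0.3}
    - {"tx":-0.9,"ty":0.95,"tz":0,"twist":-0.3}
    - {"tx":-0.9,"ty":0.95,"tz":0,"twist":-0.3}
    - {"tx":-0.9,"ty":0.95,"tz":0,"twist":-0.3}
    - {"tx":-0.9,"ty":0.95,"tz":0,"twist":-0.3}
    - {"tx":-0.9,"ty":0.95,"tz":0,"twist":-0.3}
  claw: 0.3

```text
t: 1.37
eef_pos: [0.3919, -0.2955, 0.2019]
ee_rot: [-3.141, 0.0, -1.746]
force: [1.4, 0.6, 0.9]
width: 0.0396
gripper_force: 0.0
```

```bash
cat >> h.py <<'E'
def cmd(x,y,z,yaw):
    s=get_state();p=s["eef_pos"];w=s["ee_rot"][2];d=np.array([x,y,z])-p
    c,n=np.cos(w),np.sin(w);dy=np.degrees((yaw-w+np.pi)%(2*np.pi)-np.pi)
    print("t",round(s["t"],2),"pos",np.round(p,4),"rot",np.round(s["ee_rot"],3),"q",np.round(s["q"],2),"w",round(s["width"],4),"F",np.round(s["force"],1))
    print("tx %.4f ty %.4f tz %.4f twist %.4f"%((c*d[0]+n*d[1])/.25,(n*d[0]-c*d[1])/.25,-d[2]/.25,-dy/180))
E
python3 -c "
from h import *
cmd(.504,.030,.15,np.radians(58.5))"
python3 - <<'E'
from h import *
b=cv2.imread("pics/b.png");h=cv2.cvtColor(b,cv2.COLOR_BGR2HSV)
k=np.zeros(h.shape[:2],bool);k[248:266,320:336]=1
print(h[252:261,323:338].tolist()[4])
sat=h[...,1].astype(float);print(h[250:263,324:337,2]);print(h[250:263,324:337,1])
E
```

```text
t 1.37 pos [ 0.3919 -0.2955  0.2019] rot [-3.141  0.    -1.746] q [-0.24  0.05 -0.38 -0.   -1.14  0.07] w 0.0396 F [1.4 0.6 0.9]
tx -1.3603 ty -0.2143 tz 0.2078 twist -0.8808
[[15, 108, 134], [15, 105, 133], [16, 109, 138], [19, 138, 174], [18, 130, 192], [19, 133, 190], [19, 131, 192], [19, 133, 188], [18, 135, 191], [20, 138, 190], [18, 126, 188], [113, 33, 169], [113, 13, 174], [116, 12, 172], [117, 16, 172]]
[[137 136 140 136 138 136 140 107 141 143 141 179 176]
 [135 143 140 136 142 139 144 135 143 139 145 181 175]
 [142 140 141 138 142 144 140 147 142 137 148 178 169]
 [143 142 134 151 145 149 142 144 134 136 172 177 169]
 [145 133 116 207 170 173 172 152 152 156 170 180 171]
 [133 139 169 183 172 167 172 170 170 176 164 180 169]
 [133 138 174 192 190 192 188 191 190 188 169 174 172]
 [127 140 178 195 191 190 188 193 196 192 165 169 167]
 [128 128  76 130 134 139 140 152 160 154 166 172 171]
 [132 137 129 111 112 113  89 126 105  90 160 178 169]
 [135 132 134 136 130 137 107 154 147 142 150 169 170]
 [136 134 130 135 138 138 107 150 143 136 155 171 171]
 [134 138 131 136 136 139 144 148 139 139 136 179 172]]
[[108 109 107 109 107 113 122  21 188 169 116   6   9]
 [110 103 107 113 108 114 103 147 178 167  91   4  10]
 [101 109 103 111 106 112  93 210 183 168  60   9   9]
 [109 108 110 113 114 122 110 142 137 107  33  10  12]
 [106 109 117 118 134 136 135 107 119 110  21  16  15]
 [111 112 136 134 135 136 139 141 147 130  37  17  15]
 [105 109 138 130 133 131 133 135 138 126  33  13  12]
 [102 113 133 133 136 133 140 141 148 130  32  17  12]
 [110 106 104 131 139 132 135 122 135 123  25  18  15]
 [110 106 105 115 105 108  17 182 223 113  13  13  14]
 [104 110 108 109 116 114  29 189 177 149  39   3  12]
 [107 105 114 110 109 120  71 184 169 159  61   3  12]
 [108 103 105 107 111 121 104 177 178 154  77   3  10]]
```

Emit:
arm_command:
  commands:
    - {"tx":-0.95,"ty":-0.15,"tz":0,"twist":-0.31}
    - {"tx":-0.95,"ty":-0.15,"tz":0,"twist":-0.31}
    - {"tx":-0.95,"ty":-0.15,"tz":0,"twist":-0.31}
    - {"tx":-0.95,"ty":-0.15,"tz":0,"twist":-0.31}
    - {"tx":-0.95,"ty":-0.15,"tz":0,"twist":-0.31}
    - {"tx":-0.95,"ty":-0.15,"tz":0,"twist":-0.31}
    - {"tx":-0.95,"ty":-0.15,"tz":0,"twist":-0.31}
    - {"tx":-0.95,"ty":-0.15,"tz":0,"twist":-0.31}

```text
t: 2.03
eef_pos: [0.4722, -0.0689, 0.2017]
ee_rot: [-3.141, -0.0, -0.769]
force: [-0.5, 0.9, 0.0]
width: 0.0266
gripper_force: 0.0
```

```bash
python3 -c "
from h import *
C=at('top',(356.3,256.4),.068)
for u in((327,256.1),(330,256.1),(333,256.1)):
  P=at('top',u,.0545);d=P-C;print(P,np.degrees(np.arctan2(d[1],d[0])),np.hypot(d[0],d[1]))
cmd(.504,.030,.15,np.radians(58.5))"
```

```text
[0.4873042  0.06971293 0.0545    ] 88.47630112852882 0.07015131545806533
[0.48722271 0.06241611 0.0545    ] 88.37369800029724 0.06285501036674884
[0.48714094 0.05511847 0.0545    ] 88.24440466633376 0.05555812966409681
t 2.03 pos [ 0.4722 -0.0689  0.2017] rot [-3.141 -0.    -0.769] q [ 0.27  0.03 -0.41 -0.   -1.14  0.53] w 0.0266 F [-0.5  0.9  0. ]
tx -0.1840 ty -0.3727 tz 0.2068 twist -0.5699
```

Emit:
arm_command:
  commands:
    - {"tx":-0.18,"ty":-0.37,"tz":0.1,"twist":-0.31}
    - {"tx":-0.18,"ty":-0.37,"tz":0.1,"twist":-0.31}
    - {"tx":-0.18,"ty":-0.37,"tz":0.1,"twist":-0.31}
    - {"tx":-0.18,"ty":-0.37,"tz":0.1,"twist":-0.31}
    - {"tx":-0.18,"ty":-0.37,"tz":0.1,"twist":-0.31}
    - {"tx":-0.18,"ty":-0.37,"tz":0.1,"twist":-0.31}
    - {"tx":-0.18,"ty":-0.37,"tz":0.1,"twist":-0.31}
    - {"tx":-0.18,"ty":-0.37,"tz":0.1,"twist":-0.31}

```text
t: 2.7
eef_pos: [0.5046, 0.0266, 0.1767]
ee_rot: [-3.142, -0.0, 0.201]
force: [-0.0, -0.1, -0.1]
width: 0.0262
gripper_force: 0.0
```

```bash
python3 -c "
from h import *
cmd(.504,.030,.12,np.radians(58.5))"
```

```text
t 2.7 pos [0.5046 0.0266 0.1767] rot [-3.142 -0.     0.201] q [ 0.44  0.1  -0.39  0.   -1.08  1.33] w 0.0262 F [-0.  -0.1 -0.1]
tx 0.0002 ty -0.0137 tz 0.2266 twist -0.2609
```

Emit:
arm_command:
  commands:
    - {"tx":0,"ty":-0.014,"tz":0.2,"twist":-0.26}
    - {"tx":0,"ty":-0.014,"tz":0.2,"twist":-0.26}
    - {"tx":0,"ty":-0.014,"tz":0.2,"twist":-0.26}
    - {"tx":0,"ty":-0.014,"tz":0.2,"twist":-0.26}
    - {"tx":0,"ty":-0.014,"tz":0.2,"twist":-0.26}
    - {"tx":0,"ty":-0.014,"tz":0.2,"twist":-0.26}
    - {"tx":0,"ty":-0.014,"tz":0.2,"twist":-0.26}
    - {"tx":0,"ty":-0.014,"tz":0.2,"twist":-0.26}

```text
t: 3.37
eef_pos: [0.504, 0.03, 0.1267]
ee_rot: [3.141, -0.0, 1.014]
force: [0.1, -0.2, 0.4]
width: 0.0262
gripper_force: 0.0
```

```bash
python3 -c "
from h import *
a=grab_frame('scene');b=grab_frame('top')
c1=cv2.resize(b[207:307,306:406],(400,400),interpolation=cv2.INTER_CUBIC)
c2=cv2.resize(a[145:245,255:355],(400,400),interpolation=cv2.INTER_CUBIC)
cv2.imwrite('pics/d.png',np.hstack([c1,c2])[:,:,::-1])
cmd(.504,.030,.072,np.radians(58.5))"
```

```text
t 3.47 pos [0.504  0.0299 0.1267] rot [ 3.141 -0.     1.009] q [ 0.45  0.14 -0.46  0.   -0.96  2.13] w 0.0263 F [ 0.4 -0.8 -0.5]
tx 0.0003 ty -0.0002 tz 0.2188 twist -0.0040
```

View pics/d.png

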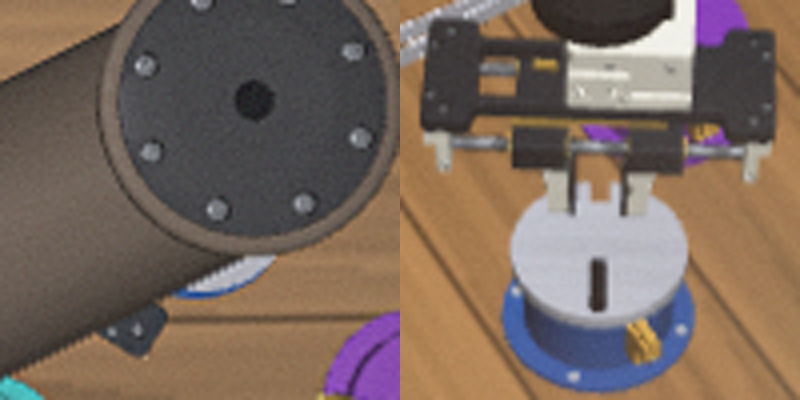

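The fingers straddle the fin's line: in the right half their midpoint is at x≈598 and the fin is at (597,285). I'll descend.

Emit:
arm_command:
  commands:
    - {"tx":0,"ty":0,"tz":0.06,"twist":0}
    - {"tx":0,"ty":0,"tz":0.11,"twist":0}
    - {"tx":0,"ty":0,"tz":0.15,"twist":0}
    - {"tx":0,"ty":0,"tz":0.18,"twist":0}
    - {"tx":0,"ty":0,"tz":0.2,"twist":0}
    - {"tx":0,"ty":0,"tz":0.215,"twist":0}
    - {"tx":0,"ty":0,"tz":0.215,"twist":0}
    - {"tx":0,"ty":0,"tz":0.215,"twist":0}

```text
t: 4.13
eef_pos: [0.5041, 0.0299, 0.0729]
ee_rot: [3.141, 0.0, 1.011]
force: [0.8, -0.1, -0.0]
width: 0.026
gripper_force: 0.0
```

Emit:
arm_command:
  commands:
    - {"tx":0,"ty":0,"tz":0,"twist":0}
    - {"tx":0,"ty":0,"tz":0,"twist":0}
    - {"tx":0,"ty":0,"tz":0,"twist":0}
    - {"tx":0,"ty":0,"tz":0,"twist":0}
    - {"tx":0,"ty":0,"tz":0,"twist":0}
    - {"tx":0,"ty":0,"tz":0,"twist":0}
    - {"tx":0,"ty":0,"tz":0,"twist":0}
    - {"tx":0,"ty":0,"tz":0,"twist":0}
  claw: 0.16
  grip_force: 3

```text
t: 4.8
eef_pos: [0.5039, 0.0299, 0.0728]
ee_rot: [-3.142, 0.0, 1.011]
force: [-0.6, 0.1, -0.1]
width: 0.0138
gripper_force: 0.0
```

```bash
python3 -c "
from h import *
a=save('scene','e0')
c2=cv2.resize(a[145:245,255:355],(600,600),interpolation=cv2.INTER_CUBIC)
cv2.imwrite('pics/e.png',c2[:,:,::-1])
C=np.array([.4858,0]);w0=58.5
import numpy as np
s=get_state();p=s['eef_pos'][:2];w=s['ee_rot'][2];print(p-C,np.degrees(np.arctan2(*(p-C)[::-1])),np.degrees(w))
def rows(d_tot,n,p,w,out):
  for i in range(1,n+1):
    th=w-np.radians(d_tot*i/n);q=C+.0355*np.array([np.cos(th),np.sin(th)])-p
    out.append((round((np.cos(w)*q[0]+np.sin(w)*q[1])/.25,3),round((np.sin(w)*q[0]-np.cos(w)*q[1])/.25,3),round(d_tot*i/n/180,3)))
o=[];rows(36,8,p,w,o);print(o)
cmd(.504,.030,.072,np.radians(58.5))"
```

```text
[0.01813185 0.02988172] 58.751156298165974 57.93778147856439
[(np.float64(0.002), np.float64(0.013), 0.025), (np.float64(0.0), np.float64(0.024), 0.05), (np.float64(-0.002), np.float64(0.035), 0.075), (np.float64(-0.005), np.float64(0.046), 0.1), (np.float64(-0.009), np.float64(0.056), 0.125), (np.float64(-0.013), np.float64(0.066), 0.15), (np.float64(-0.019), np.float64(0.076), 0.175), (np.float64(-0.025), np.float64(0.085), 0.2)]
t 4.85 pos [0.5039 0.0299 0.0728] rot [-3.142 -0.     1.011] q [ 0.45  0.21 -0.53 -0.   -0.83  2.13] w 0.0144 F [ 1.1 -0.6 -0.3]
tx 0.0005 ty -0.0000 tz 0.0032 twist -0.0031
```

View pics/e.png

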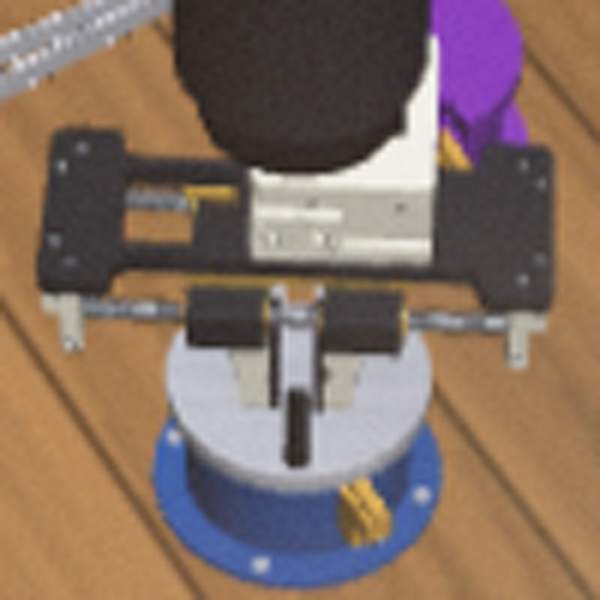

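```bash
python3 -c "
from h import *
C=np.array([.4858,0]);u=np.array([np.cos(np.radians(58.5)),np.sin(np.radians(58.5))])
for r in(20,26,36,45,52):
  for z in(.068,.073,.084):
    p=px('scene',[*(C+u*r/1000),z]);print(r,z,np.round((p-[255,145])*6))
"
```

```text
20 0.068 [293. 403.]
20 0.073 [293. 395.]
20 0.084 [294. 378.]
26 0.068 [293. 414.]
26 0.073 [293. 406.]
26 0.084 [293. 389.]
36 0.068 [292. 433.]
36 0.073 [292. 426.]
36 0.084 [292. 409.]
45 0.068 [291. 451.]
45 0.073 [291. 443.]
45 0.084 [291. 426.]
52 0.068 [291. 464.]
52 0.073 [291. 456.]
52 0.084 [291. 439.]
```

Emit:
arm_command:
  commands:
    - {"tx":0.002,"ty":0.013,"tz":0,"twist":0.025}
    - {"tx":0,"ty":0.024,"tz":0,"twist":0.05}
    - {"tx":-0.002,"ty":0.035,"tz":0,"twist":0.075}
    - {"tx":-0.005,"ty":0.046,"tz":0,"twist":0.1}
    - {"tx":-0.009,"ty":0.056,"tz":0,"twist":0.125}
    - {"tx":-0.013,"ty":0.066,"tz":0,"twist":0.15}
    - {"tx":-0.019,"ty":0.076,"tz":0,"twist":0.175}
    - {"tx":-0.025,"ty":0.085,"tz":0,"twist":0.2}

```text
t: 5.52
eef_pos: [0.5187, 0.0132, 0.0728]
ee_rot: [3.142, 0.0, 0.379]
force: [0.5, 1.2, 0.6]
width: 0.0141
gripper_force: 0.0
```

```bash
cat >> h.py <<'E'
C=np.array([.4858,0])
def arc(d_tot,n=8,r=.0355):
  s=get_state();p=s['eef_pos'][:2];w=s['ee_rot'][2]
  for i in range(1,n+1):
    th=w-np.radians(d_tot*i/n);q=C+r*np.array([np.cos(th),np.sin(th)])-p
    print(*["%.3f"%v for v in((np.cos(w)*q[0]+np.sin(w)*q[1])/.25,(np.sin(w)*q[0]-np.cos(w)*q[1])/.25,d_tot*i/n/180)])
  print(p-C,"ang",np.degrees(np.arctan2(*(p-C)[::-1])),"yaw",np.degrees(w),s['force'],s['eef_pos'][2],s['width'],s['gripper_force'])
E
python3 -c "
from h import *
a=save('scene','f0')
c2=cv2.resize(a[165:245,265:345],(600,600),interpolation=cv2.INTER_CUBIC)
cv2.imwrite('pics/f.png',c2[:,:,::-1]);arc(36)"
```

```text
-0.000 0.011 0.025
-0.002 0.022 0.050
-0.004 0.033 0.075
-0.007 0.044 0.100
-0.011 0.054 0.125
-0.015 0.064 0.150
-0.021 0.074 0.175
-0.027 0.083 0.200
[0.03302938 0.01292287] ang 21.368113455041154 yaw 21.399563374048185 [0.64861774 0.28331018 0.30929191] 0.07277465800017283 0.01410151378099355 0.0
```

View pics/f.png

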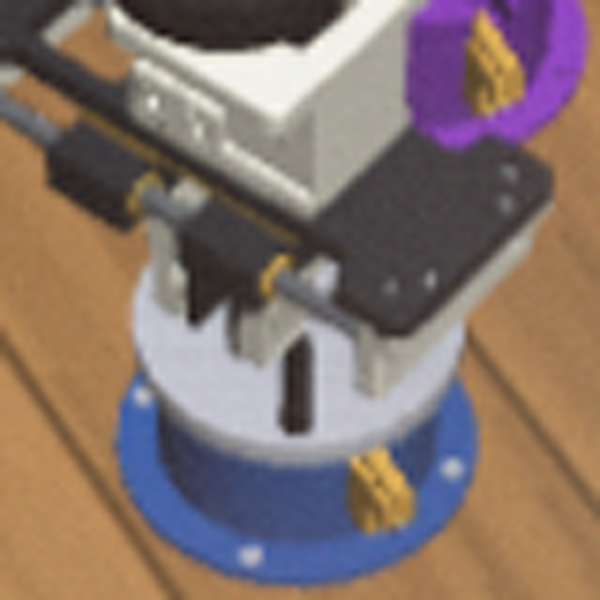

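```bash
python3 -c "
from h import *
for P,w,o in(((.5039,.0299,.0728),58,(304.7,212.5)),((.5188,.0129,.0728),21.4,(295.7,210.3))):
  for dz in (0,.01,.02,.03):
    for dx in(0,-.015):
      print(o,dz,dx,px('scene',[P[0]+dx*np.cos(np.radians(w)),P[1]+dx*np.sin(np.radians(w)),P[2]+dz]).round(1))
"
```

```text
(304.7, 212.5) 0 0 [303.8 215.6]
(304.7, 212.5) 0 -0.015 [304.  210.9]
(304.7, 212.5) 0.01 0 [303.8 213.1]
(304.7, 212.5) 0.01 -0.015 [304.1 208.3]
(304.7, 212.5) 0.02 0 [303.8 210.5]
(304.7, 212.5) 0.02 -0.015 [304.1 205.7]
(304.7, 212.5) 0.03 0 [303.9 207.8]
(304.7, 212.5) 0.03 -0.015 [304.1 203. ]
(295.7, 210.3) 0 0 [295.1 213.2]
(295.7, 210.3) 0 -0.015 [298.9 209.6]
(295.7, 210.3) 0.01 0 [295.  210.6]
(295.7, 210.3) 0.01 -0.015 [298.9 207. ]
(295.7, 210.3) 0.02 0 [295. 208.]
(295.7, 210.3) 0.02 -0.015 [298.9 204.3]
(295.7, 210.3) 0.03 0 [295.  205.4]
(295.7, 210.3) 0.03 -0.015 [299.  201.7]
```

The fin has not moved. The fingertips show about 11 mm higher than the TCP value suggests, so they passed over it. I'll go back and descend further with care.

Emit:
arm_command:
  commands:
    - {"tx":0,"ty":0,"tz":-0.04,"twist":0}
    - {"tx":-0.029,"ty":-0.086,"tz":-0.04,"twist":-0.206}
    - {"tx":-0.029,"ty":-0.086,"tz":-0.04,"twist":-0.206}
    - {"tx":-0.029,"ty":-0.086,"tz":-0.04,"twist":-0.206}
    - {"tx":-0.029,"ty":-0.086,"tz":-0.04,"twist":-0.206}
    - {"tx":-0.029,"ty":-0.086,"tz":-0.04,"twist":-0.206}
    - {"tx":-0.029,"ty":-0.086,"tz":-0.04,"twist":-0.206}
    - {"tx":-0.029,"ty":-0.086,"tz":-0.04,"twist":-0.206}
  claw: 0.3

```text
t: 6.23
eef_pos: [0.504, 0.0308, 0.0834]
ee_rot: [3.141, -0.001, 1.03]
force: [-0.0, 0.3, 0.6]
width: 0.0262
gripper_force: 0.0
```

Emit:
arm_command:
  commands:
    - {"tx":0,"ty":0,"tz":0.02,"twist":0}
    - {"tx":0,"ty":0,"tz":0.04,"twist":0}
    - {"tx":0,"ty":0,"tz":0.05,"twist":0}
    - {"tx":0,"ty":0,"tz":0.06,"twist":0}
    - {"tx":0,"ty":0,"tz":0.065,"twist":0}
    - {"tx":0,"ty":0,"tz":0.07,"twist":0}
    - {"tx":0,"ty":0,"tz":0.07,"twist":0}
    - {"tx":0,"ty":0,"tz":0.07,"twist":0}

```text
t: 6.9
eef_pos: [0.5039, 0.0306, 0.0653]
ee_rot: [-3.142, 0.0, 1.03]
force: [0.0, 0.6, 0.5]
width: 0.0261
gripper_force: 0.0
```

Emit:
arm_command:
  commands:
    - {"tx":0,"ty":0,"tz":0.005,"twist":0}
    - {"tx":0,"ty":0,"tz":0.01,"twist":0}
    - {"tx":0,"ty":0,"tz":0.014,"twist":0}
    - {"tx":0,"ty":0,"tz":0.018,"twist":0}
    - {"tx":0,"ty":0,"tz":0.018,"twist":0}
    - {"tx":0,"ty":0,"tz":0.018,"twist":0}
    - {"tx":0,"ty":0,"tz":0.018,"twist":0}
    - {"tx":0,"ty":0,"tz":0.018,"twist":0}

```text
t: 7.57
eef_pos: [0.5039, 0.0306, 0.0609]
ee_rot: [3.142, -0.0, 1.03]
force: [-0.3, 0.0, 0.6]
width: 0.0264
gripper_force: 0.0
```

```bash
python3 -c "
from h import *
a=save('scene','g0')
c2=cv2.resize(a[165:245,265:345],(600,600),interpolation=cv2.INTER_CUBIC)
cv2.imwrite('pics/g.png',c2[:,:,::-1]);arc(36)"
```

```text
-0.001 0.012 0.025
-0.002 0.023 0.050
-0.004 0.034 0.075
-0.007 0.045 0.100
-0.011 0.055 0.125
-0.016 0.065 0.150
-0.021 0.075 0.175
-0.027 0.084 0.200
[0.01810718 0.03058069] ang 59.369734482241974 yaw 59.02331357870021 [-0.41361793 -0.23034005  0.48970778] 0.060862801707799674 0.026244419555098254 0.0
```

View pics/g.png

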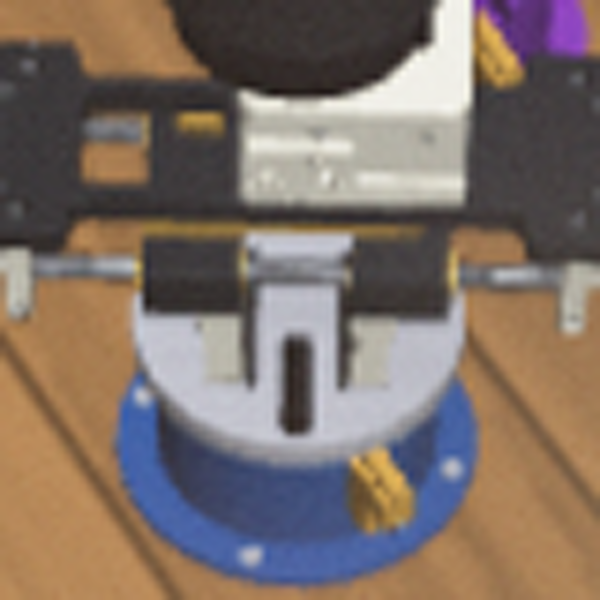

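Emit:
arm_command:
  commands:
    - {"tx":0,"ty":0,"tz":0.004,"twist":0}
    - {"tx":0,"ty":0,"tz":0.008,"twist":0}
    - {"tx":0,"ty":0,"tz":0.012,"twist":0}
    - {"tx":0,"ty":0,"tz":0.016,"twist":0}
    - {"tx":0,"ty":0,"tz":0.016,"twist":0}
    - {"tx":0,"ty":0,"tz":0.016,"twist":0}
    - {"tx":0,"ty":0,"tz":0.016,"twist":0}
    - {"tx":0,"ty":0,"tz":0.016,"twist":0}

```text
t: 8.28
eef_pos: [0.5039, 0.0305, 0.0568]
ee_rot: [3.142, -0.0, 1.03]
force: [0.0, -0.6, -0.1]
width: 0.0267
gripper_force: 0.0
```

Emit:
arm_command:
  commands:
    - {"tx":0,"ty":0,"tz":0,"twist":0}
    - {"tx":0,"ty":0,"tz":0,"twist":0}
    - {"tx":0,"ty":0,"tz":0,"twist":0}
    - {"tx":0,"ty":0,"tz":0,"twist":0}
    - {"tx":0,"ty":0,"tz":0,"twist":0}
    - {"tx":0,"ty":0,"tz":0,"twist":0}
    - {"tx":0,"ty":0,"tz":0,"twist":0}
    - {"tx":0,"ty":0,"tz":0,"twist":0}
  claw: 0.05
  grip_force: 3

```text
t: 8.95
eef_pos: [0.5039, 0.0306, 0.0568]
ee_rot: [3.142, -0.0, 1.03]
force: [-0.8, 0.6, 0.8]
width: 0.01
gripper_force: 3.0
```

The fin is gripped lightly: the width reads exactly 10 mm. I'll turn it clockwise along the arc.

Emit:
arm_command:
  commands:
    - {"tx":-0.001,"ty":0.012,"tz":0,"twist":0.025}
    - {"tx":-0.002,"ty":0.023,"tz":0,"twist":0.05}
    - {"tx":-0.004,"ty":0.034,"tz":0,"twist":0.075}
    - {"tx":-0.007,"ty":0.045,"tz":0,"twist":0.1}
    - {"tx":-0.011,"ty":0.055,"tz":0,"twist":0.125}
    - {"tx":-0.016,"ty":0.065,"tz":0,"twist":0.15}
    - {"tx":-0.021,"ty":0.075,"tz":0,"twist":0.175}
    - {"tx":-0.027,"ty":0.084,"tz":0,"twist":0.2}

```text
t: 9.62
eef_pos: [0.5185, 0.014, 0.0568]
ee_rot: [-3.141, -0.0, 0.398]
force: [-0.9, 1.3, 0.8]
width: 0.0097
gripper_force: 3.0
```

```bash
python3 -c "
from h import *
arc(36)"
```

```text
-0.001 0.012 0.025
-0.002 0.023 0.050
-0.004 0.034 0.075
-0.007 0.045 0.100
-0.011 0.055 0.125
-0.016 0.065 0.150
-0.021 0.075 0.175
-0.027 0.084 0.200
[0.0327029  0.01402504] ang 23.212661673284394 yaw 22.798875903056786 [-0.93625112  1.3401987   0.84839905] 0.05680969116198245 0.009707424322656396 2.99835205078125
```

The grip held and the side force stayed low. I'll repeat the arc twice.

Emit:
arm_command:
  commands:
    - {"tx":-0.001,"ty":0.012,"tz":0,"twist":0.025}
    - {"tx":-0.002,"ty":0.023,"tz":0,"twist":0.05}
    - {"tx":-0.004,"ty":0.034,"tz":0,"twist":0.075}
    - {"tx":-0.007,"ty":0.045,"tz":0,"twist":0.1}
    - {"tx":-0.011,"ty":0.055,"tz":0,"twist":0.125}
    - {"tx":-0.016,"ty":0.065,"tz":0,"twist":0.15}
    - {"tx":-0.021,"ty":0.075,"tz":0,"twist":0.175}
    - {"tx":-0.027,"ty":0.084,"tz":0,"twist":0.2}

```text
t: 10.28
eef_pos: [0.5205, -0.0079, 0.0568]
ee_rot: [-3.141, -0.0, -0.23]
force: [-0.3, 1.6, 0.3]
width: 0.01
gripper_force: 3.0
```

Emit:
arm_command:
  commands:
    - {"tx":-0.001,"ty":0.012,"tz":0,"twist":0.025}
    - {"tx":-0.002,"ty":0.023,"tz":0,"twist":0.05}
    - {"tx":-0.004,"ty":0.034,"tz":0,"twist":0.075}
    - {"tx":-0.007,"ty":0.045,"tz":0,"twist":0.1}
    - {"tx":-0.011,"ty":0.055,"tz":0,"twist":0.125}
    - {"tx":-0.016,"ty":0.065,"tz":0,"twist":0.15}
    - {"tx":-0.021,"ty":0.075,"tz":0,"twist":0.175}
    - {"tx":-0.027,"ty":0.084,"tz":0,"twist":0.2}

```text
t: 10.95
eef_pos: [0.5093, -0.0268, 0.0568]
ee_rot: [-3.141, -0.0, -0.859]
force: [-0.4, 0.8, -0.5]
width: 0.0101
gripper_force: 3.0
```

```bash
python3 -c "
from h import *
arc(36)
a=save('scene','i0')
c2=cv2.resize(a[165:245,265:345],(600,600),interpolation=cv2.INTER_CUBIC)
cv2.imwrite('pics/i.png',c2[:,:,::-1])"
```

```text
-0.001 0.012 0.025
-0.002 0.023 0.050
-0.004 0.034 0.075
-0.008 0.045 0.100
-0.011 0.055 0.125
-0.016 0.065 0.150
-0.021 0.075 0.175
-0.028 0.084 0.200
[ 0.02348274 -0.02681479] ang -48.790116495570786 yaw -49.20125009483289 [-0.41281165  0.77395402 -0.51349736] 0.05684032756327627 0.010132503427348019 2.9982856661081314
```

View pics/i.png

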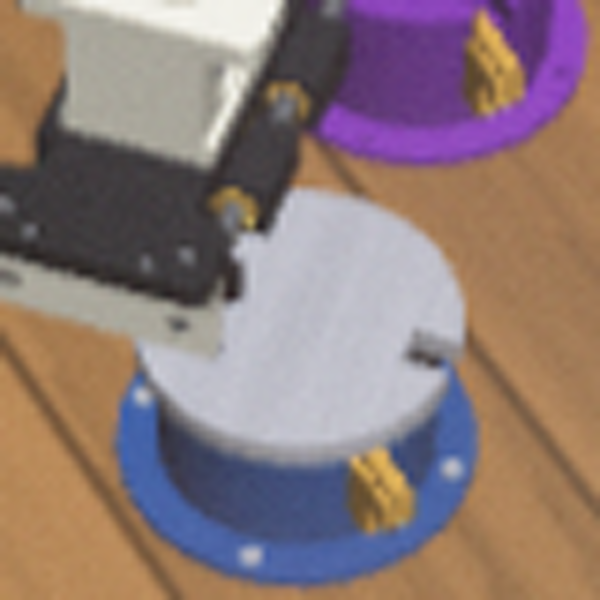

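The lid is turning with the hand. The notch is at (435,348) in the crop and moving towards the pin at (375,485).

Emit:
arm_command:
  commands:
    - {"tx":-0.001,"ty":0.012,"tz":0,"twist":0.025}
    - {"tx":-0.002,"ty":0.023,"tz":0,"twist":0.05}
    - {"tx":-0.004,"ty":0.034,"tz":0,"twist":0.075}
    - {"tx":-0.007,"ty":0.045,"tz":0,"twist":0.1}
    - {"tx":-0.011,"ty":0.055,"tz":0,"twist":0.125}
    - {"tx":-0.016,"ty":0.065,"tz":0,"twist":0.15}
    - {"tx":-0.021,"ty":0.075,"tz":0,"twist":0.175}
    - {"tx":-0.027,"ty":0.084,"tz":0,"twist":0.2}

```text
t: 11.67
eef_pos: [0.4893, -0.0354, 0.0569]
ee_rot: [-3.141, 0.0, -1.485]
force: [1.3, 0.9, -0.1]
width: 0.0096
gripper_force: 3.0
```

```bash
python3 -c "
from h import *
arc(6,2)
for q,z in(('notch',.068),('pin',.0535)):
  for r in spot_point(q,'scene')[:3]:
    p=at('scene',r['uv'],z);d=p[:2]-C;print(q,r['score'],np.round(r['uv'],1),p.round(4),np.degrees(np.arctan2(d[1],d[0])),np.hypot(*d))
a=save('scene','j0')
c2=cv2.resize(a[200:240,295:335],(600,600),interpolation=cv2.INTER_CUBIC)
cv2.imwrite('pics/j.png',c2[:,:,::-1])"
```

```text
-0.001 0.009 0.017
-0.001 0.016 0.033
[ 0.00345252 -0.03543801] ang -84.43556420056944 yaw -85.08127372842398 [ 1.25750824  0.87387542 -0.1075218 ] 0.05690049636569462 0.009647787694294942 2.999674044549465
notch 0.89 [328.9 167. ] [ 0.3644 -0.0832  0.068 ] -145.5790497341896 0.14712480106845724
notch 0.79 [322.3 211.4] [0.4555 0.0372 0.068 ] 129.2393870536525 0.0479700554116827
notch 0.74 [407.5 233.8] [0.3115 0.1967 0.068 ] 131.54146219215818 0.2628404011492603
pin 0.79 [406.  239.6] [0.3167 0.2014 0.0535] 130.01523574048832 0.2630071166096747
pin 0.77 [331.2 169.5] [ 0.3562 -0.0839  0.0535] -147.06805738586692 0.1543924158989228
pin 0.61 [312.4 225.5] [0.4929 0.0538 0.0535] 82.46465165522648 0.05422395594515247
```

View pics/j.png

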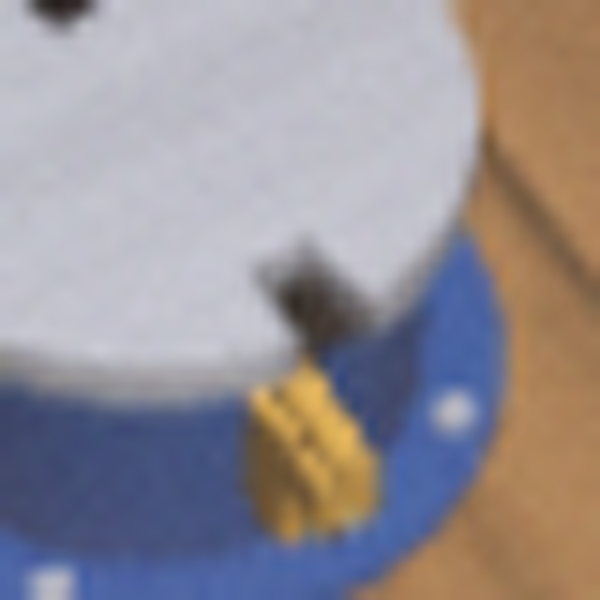

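Emit:
arm_command:
  commands:
    - {"tx":0,"ty":0.005,"tz":0,"twist":0.01}
    - {"tx":-0.001,"ty":0.01,"tz":0,"twist":0.02}
    - {"tx":-0.001,"ty":0.016,"tz":0,"twist":0.034}
    - {"tx":-0.001,"ty":0.016,"tz":0,"twist":0.034}
    - {"tx":-0.001,"ty":0.016,"tz":0,"twist":0.034}
    - {"tx":-0.001,"ty":0.016,"tz":0,"twist":0.034}
    - {"tx":-0.001,"ty":0.016,"tz":0,"twist":0.034}
    - {"tx":-0.001,"ty":0.016,"tz":0,"twist":0.034}

```text
t: 12.48
eef_pos: [0.4851, -0.0357, 0.0569]
ee_rot: [-3.141, 0.0, -1.589]
force: [2.1, 1.0, -0.7]
width: 0.0096
gripper_force: 3.0
```

```bash
python3 -c "
from h import *
arc(2,1)
a=save('scene','k0')
c2=cv2.resize(a[200:240,295:335],(600,600),interpolation=cv2.INTER_CUBIC)
cv2.imwrite('pics/k.png',c2[:,:,::-1])
o=lambda p:np.round((px('scene',p)-[294.5,199.5])*15)
for A in(87,89,91):
  u=np.array([np.cos(np.radians(A)),np.sin(np.radians(A))]);v=np.array([-u[1],u[0]])
  print(A,'notch inner corners',[o([*(C+.04*u+s*v),.068]) for s in(-.0065,.0065)],'outer',[o([*(C+.0546*u+s*v),.068]) for s in(-.0065,.0065)],'pin top r56,r74',[o([*(C+r*u),.0575]) for r in(.056,.074)])
"
```

```text
-0.001 0.005 0.011
[-0.00068472 -0.03565026] ang -91.10032363712438 yaw -91.02449335442225 [ 2.08536429  1.0025737  -0.67454068] 0.05686084148872002 0.009584986828878709 3.00041276961565
87 notch inner corners [array([219., 279.]), array([290., 252.])] outer [array([260., 342.]), array([331., 315.])] pin top r56,r74 [array([298., 374.]), array([348., 453.])]
89 notch inner corners [array([227., 277.]), array([297., 248.])] outer [array([271., 339.]), array([341., 309.])] pin top r56,r74 [array([308., 370.]), array([362., 447.])]
91 notch inner corners [array([235., 275.]), array([304., 243.])] outer [array([281., 336.]), array([350., 304.])] pin top r56,r74 [array([319., 365.]), array([376., 441.])]
```

View pics/k.png

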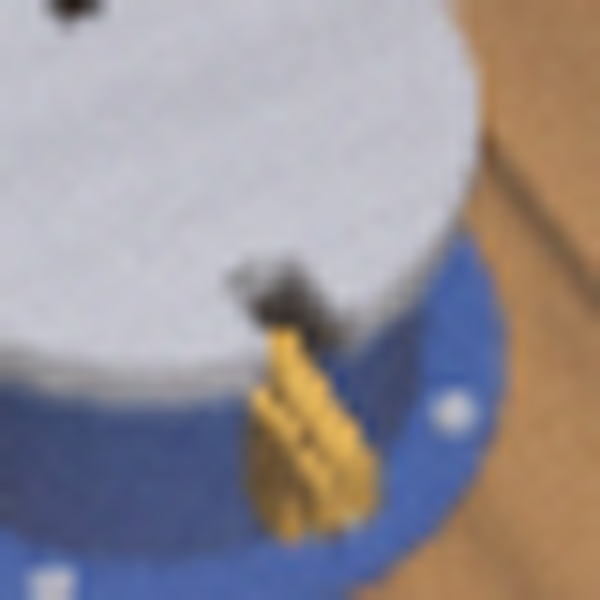

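The pin now shows through the notch, with its inner end at about (283,335). I'll nudge it 0.8° further, then press down in small steps.

Emit:
arm_command:
  commands:
    - {"tx":0,"ty":0.002,"tz":0,"twist":0.0045}
    - {"tx":0,"ty":0.002,"tz":0,"twist":0.0045}
    - {"tx":0,"ty":0.002,"tz":0,"twist":0.0045}
    - {"tx":0,"ty":0.002,"tz":0.004,"twist":0.0045}
    - {"tx":0,"ty":0.002,"tz":0.008,"twist":0.0045}
    - {"tx":0,"ty":0.002,"tz":0.012,"twist":0.0045}
    - {"tx":0,"ty":0.002,"tz":0.016,"twist":0.0045}
    - {"tx":0,"ty":0.002,"tz":0.016,"twist":0.0045}

```text
t: 13.2
eef_pos: [0.4845, -0.0358, 0.0528]
ee_rot: [-3.141, -0.0, -1.604]
force: [0.8, 0.1, 3.9]
width: 0.01
gripper_force: 3.0
```

Emit:
arm_command:
  commands:
    - {"tx":0,"ty":0,"tz":0.004,"twist":0}
    - {"tx":0,"ty":0,"tz":0.008,"twist":0}
    - {"tx":0,"ty":0,"tz":0.012,"twist":0}
    - {"tx":0,"ty":0,"tz":0.016,"twist":0}
    - {"tx":0,"ty":0,"tz":0.016,"twist":0}
    - {"tx":0,"ty":0,"tz":0.016,"twist":0}
    - {"tx":0,"ty":0,"tz":0.016,"twist":0}
    - {"tx":0,"ty":0,"tz":0.016,"twist":0}

```text
t: 13.87
eef_pos: [0.4844, -0.0357, 0.0487]
ee_rot: [-3.141, 0.0, -1.604]
force: [2.6, 0.2, 1.2]
width: 0.0099
gripper_force: 3.0
```

Emit:
arm_command:
  commands:
    - {"tx":0,"ty":0,"tz":0.004,"twist":0}
    - {"tx":0,"ty":0,"tz":0.008,"twist":0}
    - {"tx":0,"ty":0,"tz":0.012,"twist":0}
    - {"tx":0,"ty":0,"tz":0.016,"twist":0}
    - {"tx":0,"ty":0,"tz":0.016,"twist":0}
    - {"tx":0,"ty":0,"tz":0.016,"twist":0}
    - {"tx":0,"ty":0,"tz":0.016,"twist":0}
    - {"tx":0,"ty":0,"tz":0.016,"twist":0}

```text
t: 14.53
eef_pos: [0.4843, -0.0357, 0.0448]
ee_rot: [3.142, 0.0, -1.604]
force: [2.1, 0.7, 2.9]
width: 0.0102
gripper_force: 3.0
```

```bash
python3 -c "
from h import *
arc(2,1)
a=save('scene','l0')
c2=cv2.resize(a[165:245,265:345],(600,600),interpolation=cv2.INTER_CUBIC)
cv2.imwrite('pics/l.png',c2[:,:,::-1])
print(a.shape, np.abs(a[200:240,295:335].astype(int)-cv2.imread('pics/k0.png')[200:240,295:335,::-1]).mean())"
```

```text
-0.001 0.004 0.011
[-0.00147913 -0.03571671] ang -92.37142374656344 yaw -91.90847195800308 [2.13521797 0.68382637 2.92322068] 0.04475068611357419 0.010187300231031319 3.003441710025072
(480, 640, 3) 2.5229166666666667
```

View pics/l.png

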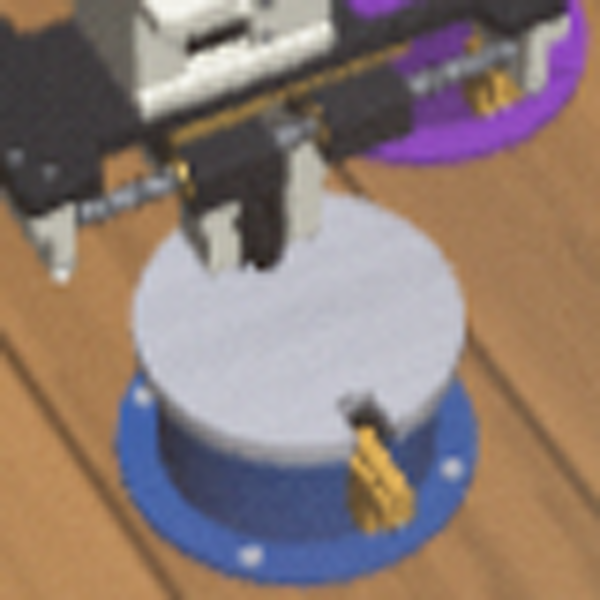

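The lid is still up. The pads are sliding down the fin and the tips are near the lid, so I'll keep pressing.

Emit:
arm_command:
  commands:
    - {"tx":0,"ty":0,"tz":0.004,"twist":0}
    - {"tx":0,"ty":0,"tz":0.008,"twist":0}
    - {"tx":0,"ty":0,"tz":0.012,"twist":0}
    - {"tx":0,"ty":0,"tz":0.016,"twist":0}
    - {"tx":0,"ty":0,"tz":0.016,"twist":0}
    - {"tx":0,"ty":0,"tz":0.016,"twist":0}
    - {"tx":0,"ty":0,"tz":0.016,"twist":0}
    - {"tx":0,"ty":0,"tz":0.016,"twist":0}

```text
t: 15.25
eef_pos: [0.4844, -0.0358, 0.0408]
ee_rot: [-3.142, 0.0, -1.604]
force: [2.4, -0.6, 2.1]
width: 0.0102
gripper_force: 3.3
```

```bash
python3 -c "
from h import *
arc(2,1);print(get_state()['moment'])
a=save('scene','m0')
print(np.abs(a[200:240,295:335].astype(int)-cv2.imread('pics/l0.png')[200:240,295:335,::-1]).mean())"
```

```text
-0.001 0.004 0.011
[-0.001442   -0.03575111] ang -92.309735377319 yaw -91.91156409370376 [ 2.37553106 -0.62428171  2.12132645] 0.04080032135237641 0.010187465539483149 3.285877329789315
[-0.02685832 -0.93465677 -0.02198377]
3.685
```

Emit:
arm_command:
  commands:
    - {"tx":0,"ty":0,"tz":0.004,"twist":0}
    - {"tx":0,"ty":0,"tz":0.008,"twist":0}
    - {"tx":0,"ty":0,"tz":0.012,"twist":0}
    - {"tx":0,"ty":0,"tz":0.016,"twist":0}
    - {"tx":0,"ty":0,"tz":0.016,"twist":0}
    - {"tx":0,"ty":0,"tz":0.016,"twist":0}
    - {"tx":0,"ty":0,"tz":0.016,"twist":0}
    - {"tx":0,"ty":0,"tz":0.016,"twist":0}

```text
t: 15.97
eef_pos: [0.4843, -0.0357, 0.0368]
ee_rot: [-3.142, 0.0, -1.604]
force: [3.2, -0.8, 3.0]
width: 0.0101
gripper_force: 3.3
```

```bash
python3 -c "
from h import *
arc(2,1);print(get_state()['moment'])
a=save('scene','n0')
print(np.abs(a[200:240,295:335].astype(int)-cv2.imread('pics/l0.png')[200:240,295:335,::-1]).mean())
c=[cv2.resize(cv2.imread('pics/%s.png'%k)[165:245,265:345],(400,400),interpolation=cv2.INTER_CUBIC) for k in('l0','n0')]
cv2.imwrite('pics/n.png',np.hstack(c))"
```

```text
-0.001 0.004 0.011
[-0.00146853 -0.03574128] ang -92.35283316317751 yaw -91.90850445731587 [ 3.19050801 -0.75467037  3.02409973] 0.03681044523758143 0.010124491934912567 3.3320838221705174
[-0.10138344 -0.93906166 -0.07445364]
6.910416666666666
```

View pics/n.png

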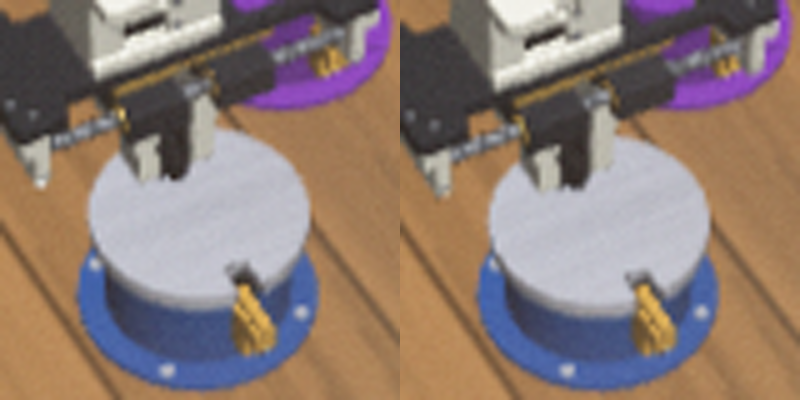

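The lid has gone down over the pin: its back edge moved from row 127 to 137 in the crop. I've viewed more pictures than the 10 allowed, so from here I'll use numbers only. I'll press on to the hard stop.

Emit:
arm_command:
  commands:
    - {"tx":0,"ty":0,"tz":0.003,"twist":0}
    - {"tx":0,"ty":0,"tz":0.006,"twist":0}
    - {"tx":0,"ty":0,"tz":0.009,"twist":0}
    - {"tx":0,"ty":0,"tz":0.012,"twist":0}
    - {"tx":0,"ty":0,"tz":0.012,"twist":0}
    - {"tx":0,"ty":0,"tz":0.012,"twist":0}
    - {"tx":0,"ty":0,"tz":0.012,"twist":0}
    - {"tx":0,"ty":0,"tz":0.012,"twist":0}

```text
t: 16.68
eef_pos: [0.4846, -0.0359, 0.0348]
ee_rot: [-3.141, -0.0, -1.603]
force: [-2.4, -1.0, 16.8]
width: 0.0099
gripper_force: 10.7
```

The force reached 16.8 N at the hard stop, so the lid is seated. I'll open the fingers first, then lift.

Emit:
arm_command:
  commands:
    - {"tx":0,"ty":0,"tz":0,"twist":0}
    - {"tx":0,"ty":0,"tz":0,"twist":0}
    - {"tx":0,"ty":0,"tz":0,"twist":0}
    - {"tx":0,"ty":0,"tz":0,"twist":0}
    - {"tx":0,"ty":0,"tz":0,"twist":0}
    - {"tx":0,"ty":0,"tz":0,"twist":0}
    - {"tx":0,"ty":0,"tz":0,"twist":0}
    - {"tx":0,"ty":0,"tz":0,"twist":0}
  claw: 0.27

```text
t: 17.35
eef_pos: [0.4846, -0.0359, 0.0349]
ee_rot: [-3.141, -0.0, -1.603]
force: [-1.8, -0.5, 16.2]
width: 0.0103
gripper_force: 8.2
```

Emit:
arm_command:
  commands:
    - {"tx":0,"ty":0,"tz":-0.02,"twist":0}
    - {"tx":0,"ty":0,"tz":-0.05,"twist":0}
    - {"tx":0,"ty":0,"tz":-0.1,"twist":0}
    - {"tx":0,"ty":0,"tz":-0.2,"twist":0}
    - {"tx":0,"ty":0,"tz":-0.3,"twist":0}
    - {"tx":0,"ty":0,"tz":-0.4,"twist":0}
    - {"tx":0,"ty":0,"tz":-0.5,"twist":0}
    - {"tx":0,"ty":0,"tz":-0.6,"twist":0}

```text
t: 18.02
eef_pos: [0.4827, -0.036, 0.1846]
ee_rot: [3.139, -0.0, -1.604]
force: [0.2, 0.9, -1.6]
width: 0.0237
gripper_force: 0.0
```

Emit:
arm_command:
  commands:
    - {"tx":0.2,"ty":0,"tz":-0.1,"twist":0}
    - {"tx":0.4,"ty":0,"tz":-0.1,"twist":0}
    - {"tx":0.6,"ty":0,"tz":-0.1,"twist":0}
    - {"tx":0.7,"ty":0,"tz":-0.1,"twist":0}
    - {"tx":0.8,"ty":0,"tz":-0.1,"twist":0}
    - {"tx":0.8,"ty":0,"tz":-0.1,"twist":0}
    - {"tx":0.8,"ty":0,"tz":-0.1,"twist":0}
    - {"tx":0.8,"ty":0,"tz":-0.1,"twist":0}

```text
t: 18.68
eef_pos: [0.4766, -0.2355, 0.2081]
ee_rot: [3.14, 0.001, -1.606]
force: [0.4, 0.3, -0.5]
width: 0.0238
gripper_force: 0.0
```

```bash
python3 - <<'E'
from h import *
f=save('scene','z0')
def top_row(f):
  h=cv2.cvtColor(f,cv2.COLOR_RGB2HSV);m=((h[...,1]<60)&(h[...,2]>110)).astype(np.uint8);k=np.zeros_like(m);cv2.circle(k,(305,210),32,1,-1)
  n,l,st,_=cv2.connectedComponentsWithStats(m*k);i=1+st[1:,4].argmax();return st[i]
print("start",top_row(cv2.imread('pics/a.png')[:,:,::-1]),"pressed-up",top_row(f))
print("pred drop px",px('scene',[.486,0,.0605])-px('scene',[.486,0,.068]))
b=grab_frame('top');h=cv2.cvtColor(b,cv2.COLOR_RGB2HSV)
k=np.zeros(h.shape[:2],np.uint8);cv2.circle(k,(357,258),22,1,-1)
n,l,st,ce=cv2.connectedComponentsWithStats(((h[...,2]<70)&(k>0)).astype(np.uint8))
for i in range(1,n):
  if st[i,4]>8: p=at('top',ce[i],.0765);d=p[:2]-C;print("dark",st[i],p,np.degrees(np.arctan2(d[1],d[0])),np.hypot(*d))
for r in spot_point('notch','top')[:4]+[None]+spot_point('pin','top')[:4]: print(r and(np.round(r['uv'],1),round(r['score'],2)))
s=get_state();print(s['t'],s['eef_pos'],s['force'])
E
```

```text
start [ 283  190   45   37 1230] pressed-up [ 283  192   44   37 1220]
pred drop px [-0.02380946  1.92310461]
dark [365 242  14  29 171] [ 0.48497739 -0.04130736  0.0765    ] -91.14086194839976 0.0413155513648898
dark [337 254   4   5  11] [0.4868833  0.04245882 0.0765    ] 88.53846908624995 0.04247263498000099
(array([277.1, 327. ]), 0.91)
(array([333.4, 258.9]), 0.6)
(array([351.8, 254.8]), 0.3)
None
(array([277.8, 329.8]), 0.95)
(array([335.3, 256.7]), 0.85)
(array([393.3, 310.6]), 0.73)
18.8833 [ 0.47771408 -0.23448216  0.20886292] [ 0.34273922 -0.9734033  -0.73073247]
```

```bash
python3 - <<'E'
from h import *
f={k:cv2.imread(f'pics/{k}.png')[:,:,1].astype(float) for k in('a','l0','n0')}
f['z']=np.mean([grab_frame('scene')[:,:,1].astype(float) for _ in range(4)],0)
S=lambda g:cv2.imread('x')
def cross(col,rows):  # subpixel crossing at the level 115
    c=np.convolve(col,[1/3]*3,'same'); lv=145
    for r in range(rows[0],rows[1]):
        if (c[r]-lv)*(c[r+1]-lv)<0: return r+(lv-c[r])/(c[r+1]-c[r])
    return np.nan
for k,g in f.items():
    print(k,"back",np.round([cross(g[:,x],(183,198)) for x in range(308,323,2)],2),"front",np.round([cross(g[:,x],(220,232)) for x in range(288,306,3)],2))
E
```

```text
a back [189.73 190.35 191.36 191.69 192.38 193.41 194.88 196.47] front [   nan 220.85 222.59 223.66 224.47 223.64]
l0 back [188.5  190.09 191.05 191.28 191.9  192.94 194.47    nan] front [   nan 221.08 222.89 224.12 224.84 225.45]
n0 back [190.62 191.3  192.27 193.19 193.77 194.58 195.87 197.67] front [220.37 222.53 224.38 225.63 226.54 226.93]
z back [191.53 192.08 192.81 193.93 194.75 195.31 196.73    nan] front [220.41 222.64 224.35 225.76 226.46 227.01]
```

The edges sit about 1.9 px lower than at the start, against 1.92 px predicted for a seated lid. The fingers stuck to the fin as they opened, so I'll make one more press on the bare lid to be sure.

Emit:
arm_command:
  commands:
    - {"tx":-0.98,"ty":0,"tz":0,"twist":0}
    - {"tx":-0.98,"ty":0,"tz":0,"twist":0}
    - {"tx":-0.98,"ty":0,"tz":0,"twist":0}
    - {"tx":-0.98,"ty":0,"tz":0,"twist":0}
    - {"tx":-0.98,"ty":0,"tz":0,"twist":0}
    - {"tx":-0.98,"ty":0,"tz":0,"twist":0}
    - {"tx":-0.98,"ty":0,"tz":0,"twist":0}
    - {"tx":-0.98,"ty":0,"tz":0,"twist":0}

```text
t: 19.75
eef_pos: [0.4859, 0.0115, 0.209]
ee_rot: [-3.141, 0.0, -1.6]
force: [-0.2, -1.3, -0.1]
width: 0.0235
gripper_force: 0.0
```

Emit:
arm_command:
  commands:
    - {"tx":0,"ty":0,"tz":0.15,"twist":0}
    - {"tx":0,"ty":0,"tz":0.3,"twist":0}
    - {"tx":0,"ty":0,"tz":0.4,"twist":0}
    - {"tx":0,"ty":0,"tz":0.5,"twist":0}
    - {"tx":0,"ty":0,"tz":0.55,"twist":0}
    - {"tx":0,"ty":0,"tz":0.55,"twist":0}
    - {"tx":0,"ty":0,"tz":0.55,"twist":0}
    - {"tx":0,"ty":0,"tz":0.55,"twist":0}

```text
t: 20.42
eef_pos: [0.4866, 0.0089, 0.0723]
ee_rot: [-3.14, 0.0, -1.605]
force: [-0.4, -0.2, 0.7]
width: 0.0235
gripper_force: 0.0
```

Emit:
arm_command:
  commands:
    - {"tx":0,"ty":0,"tz":0.02,"twist":0}
    - {"tx":0,"ty":0,"tz":0.04,"twist":0}
    - {"tx":0,"ty":0,"tz":0.06,"twist":0}
    - {"tx":0,"ty":0,"tz":0.08,"twist":0}
    - {"tx":0,"ty":0,"tz":0.1,"twist":0}
    - {"tx":0,"ty":0,"tz":0.115,"twist":0}
    - {"tx":0,"ty":0,"tz":0.12,"twist":0}
    - {"tx":0,"ty":0,"tz":0.12,"twist":0}

```text
t: 21.08
eef_pos: [0.4855, 0.0091, 0.0408]
ee_rot: [3.141, -0.0, -1.604]
force: [0.3, 0.3, 1.0]
width: 0.0234
gripper_force: 0.0
```

Emit:
arm_command:
  commands:
    - {"tx":0,"ty":0,"tz":0.005,"twist":0}
    - {"tx":0,"ty":0,"tz":0.01,"twist":0}
    - {"tx":0,"ty":0,"tz":0.015,"twist":0}
    - {"tx":0,"ty":0,"tz":0.02,"twist":0}
    - {"tx":0,"ty":0,"tz":0.025,"twist":0}
    - {"tx":0,"ty":0,"tz":0.03,"twist":0}
    - {"tx":0,"ty":0,"tz":0.034,"twist":0}
    - {"tx":0,"ty":0,"tz":0.034,"twist":0}

```text
t: 21.75
eef_pos: [0.4861, 0.0093, 0.0353]
ee_rot: [-3.141, -0.0, -1.603]
force: [-11.6, 2.6, 31.7]
width: 0.0236
gripper_force: 15.6
```

It stopped hard at 31.7 N, so the lid is fully seated. I'll lift away.

Emit:
arm_command:
  commands:
    - {"tx":0,"ty":0,"tz":-0.02,"twist":0}
    - {"tx":0,"ty":0,"tz":-0.06,"twist":0}
    - {"tx":0,"ty":0,"tz":-0.15,"twist":0}
    - {"tx":0,"ty":0,"tz":-0.25,"twist":0}
    - {"tx":0,"ty":0,"tz":-0.4,"twist":0}
    - {"tx":0,"ty":0,"tz":-0.5,"twist":0}
    - {"tx":0,"ty":0,"tz":-0.6,"twist":0}
    - {"tx":0,"ty":0,"tz":-0.65,"twist":0}

```text
t: 22.42
eef_pos: [0.4871, 0.0094, 0.1988]
ee_rot: [-3.137, 0.001, -1.604]
force: [0.7, 0.6, 0.9]
width: 0.0238
gripper_force: 0.0
```

Emit:
arm_command:
  commands:
    - {"tx":0.15,"ty":0,"tz":0,"twist":0}
    - {"tx":0.3,"ty":0,"tz":0,"twist":0}
    - {"tx":0.45,"ty":0,"tz":0,"twist":0}
    - {"tx":0.6,"ty":0,"tz":0,"twist":0}
    - {"tx":0.7,"ty":0,"tz":0,"twist":0}
    - {"tx":0.7,"ty":0,"tz":0,"twist":0}
    - {"tx":0.7,"ty":0,"tz":0,"twist":0}
    - {"tx":0.7,"ty":0,"tz":0,"twist":0}

```text
t: 23.08
eef_pos: [0.4799, -0.1656, 0.1951]
ee_rot: [3.141, 0.0, -1.605]
force: [0.2, -0.1, -0.2]
width: 0.0238
gripper_force: 0.0
```

```bash
python3 - <<'E'
from h import *
f=save('scene','y0');g=cv2.imread('pics/z0.png')[:,:,::-1]
print("diff to earlier lid view",np.abs(f[185:240,285:335].astype(int)-g[185:240,285:335]).mean())
s=get_state();print(s['t'],s['eef_pos'],s['force'])
print(job_done())
E
```

```text
diff to earlier lid view 2.013818181818182
23.1333 [ 0.47996448 -0.16520706  0.19520924] [ 0.66509581 -0.1754007   0.39857148]
the job is handed in; nothing more can be done
None
```

I turned the blue canister's lid until its notch was over the pin, pressed it down to the hard stop, withdrew the hand and handed the job in at about 23 s; no verdict came back, I turned the fin by gripping it lightly (3 N) between the fingertips rather than pushing it with one, and I viewed 12 pictures instead of the 10 allowed.

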